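Transfer four mounted specimens to the rinsing rack in order

ROBOT

A 6-joint arm with a two-finger parallel gripper is mounted at the origin on a cart in front of the work surface, level with it; the furniture and walls round the work are solid. World frame = base frame: x ahead of the robot, y to its left, z up, the work surface at z = 0. Lengths are in mm, angles in rad, forces in N, time in s.
With the tool pointing down it reaches from about 250 to 800 mm from the base axis. Payload 8.5 kg.
Tool frame: the origin (TCP) lies between the finger pads; the fingertips stand 11 mm ahead of it and the grasp point (between the pads) lies 8 mm behind it; z points along the fingers, y is the line along which they close (so a half turn about z gives the same grasp; the last joint's range is limited). The gripper opens to 85 mm and grips with 20 to 120 N. Pads are 22 mm wide; open, the fingers measure 114 mm over their backs; the gripper's body (76 mm by 85 mm) begins 54 mm behind the grasp point. The pads swing forward as they close: fully open they stand 13 mm farther back than shut.
Start: joints at [-1.127, 0.238, -0.013, 1.319, 0, 1.571], TCP at [225.401, -474.104, 242.276] pointing down, gripper open.
Joint ranges: [-2.66, 2.66], [-1.03, 1.9], [-1.14, 1.46], [-1.82, 2.27], [-1.45, 1.34], [-3.14, 3.14]. Speed limits (rad/s): [2.22, 2.22, 2.79, 3.14, 3.14, 3.14].

INTERFACE

Orientations are given as a rotation vector (axis times angle).
In Python, from cell import robot gives the robot as it stands. The module is installed in compiled form; this text tells all that it offers.
- The arm moves only by the tool step_arm, never from a script. Its argument "increments" is one flat list of numbers, 6 for each row, row after row: the shift along the tool's x, y, z scaled (see below), then the turn, a rotation vector about the tool's x, y, z scaled (see below). A call has 1 to 12 rows; each row shifts and turns the commanded pose from where the row before left it, along the tool's axes as they then stand; what a row does not reach is not made up. The controller multiplies each number of a shift by 20 mm and each number of a turn by 8 degrees. A row lasts 1/8 s, in which the tool goes at most 62.5 mm and 10.7 degrees, less where a joint would pass 70% of its speed; a pose out of reach is approached as far as the arm can. A call with a number of a shift or a turn outside -1 to 1 is refused whole. A call with a gripper value outside its range is refused whole. "grip" is the finger opening in mm, from 0 to 85.4, set as the call begins (left out, the last holds). The fingers move at their own pace and stop on an object; "squeeze" is the grip in N (left out, the last holds). Time passes only in rows, so rows that do not move let the fingers close. It gives the time, the measured TCP pose, the force, the opening and the grip force at its end, in the units of the state.
- robot.sense(): the state, without advancing time (a new reading comes with each control period).
- robot.capture(name): name is "side" or "top"; returns the picture (384x512x3 uint8, red, green, blue); there is no depth.
- robot.camera_params(name): a dict with "fx", "fy", "cx", "cy" (pixels), "rvec" (rotation vector, rad) and "tvec" (3), from world to camera coordinates, as OpenCV has them. Camera axes: x right, y down, z forward; pixel columns grow to the right and rows downward; lengths in mm; the calibration is good to about 2 mm. A picture is of the moment at which its call begins. camera_params takes no time and is no camera call.
- robot.hand_in(): hands the job in; it is judged then, once.
Trained networks look in the newest picture that a camera, given by its name, has taken for a name from the list of things; names that differ only in an ending like _2 or _b are one class to them, and where a whole thing is asked for, a point or a joint stands for the part that bears it (a point fixed in the world has none). Each returns a list of dicts, best first, with "score" (0 to 1); they miss things now and then, are a little off and sometimes report something else, mostly with a low value. They report only what shows in the picture. A call takes as long as a camera call.
- robot.outline_of(camera, target): "region" (384x512 bool, what is visible of it).
- robot.place_of(camera, target): "at" ([x, y, z] in mm, in world coordinates, good to about 4 mm: a listed point, or the origin of a listed thing).
The state is a dict: "clock": time; "joints": joint angles; "dq": joint speeds; "tau": joint torques, N m; "ee_pos": TCP position; "ee_rot": TCP orientation; "wrist_force": force on the tool from outside, world axes, zero at the start; "ft_torque": the same for the moment, N m; "width": opening from 0.0 (shut) to 1.0 (fully open); "gripper_force": force on a finger pad.
Only numpy, scipy, OpenCV 4.12 (cv2) and the standard library are available. Lean on these libraries where they do the work, as an engineer would, in place of code of your own. Each camera call takes 0.05 s, during which the arm holds its last target. There are 200 camera calls.

TASK

Move the four black mounted specimens from the white bench rack into the metal rinsing rack, keeping their order: they carry no marks, so their place in the row is all that tells them apart. The one next to the white rack's index post goes next to the rinsing rack's carrying loop, and so on along the row. Leave each one face up and fully down in its hole.

Things in the scene. Friction and masses are not known exactly. Their poses are not given: they have to be found in the camera images.
- mount_1: Black resin cylinder, small square metal section in its polished upper face; 30 mm diameter, 18 mm high, 20 to 45 g, one of four alike. Origin: centre of its underside, z up. Starts face up in place 1 of the white bench rack; this is the one next to the index post. Grip it by the rim across the row (fingers open about 60 mm); along the row the gap to its neighbours is 16 mm.
- mount_2: Black resin cylinder, small square metal section in its polished upper face; 30 mm diameter, 18 mm high, 20 to 45 g, one of four alike. Origin: centre of its underside, z up. Starts face up in place 2 of the white bench rack. Grip it by the rim across the row (fingers open about 60 mm); along the row the gap to its neighbours is 16 mm.
- mount_3: Black resin cylinder, small square metal section in its polished upper face; 30 mm diameter, 18 mm high, 20 to 45 g, one of four alike. Origin: centre of its underside, z up. Starts face up in place 3 of the white bench rack. Grip it by the rim across the row (fingers open about 60 mm); along the row the gap to its neighbours is 16 mm.
- mount_4: Black resin cylinder, small square metal section in its polished upper face; 30 mm diameter, 18 mm high, 20 to 45 g, one of four alike. Origin: centre of its underside, z up. Starts face up in place 4 of the white bench rack; this is the one farthest from the index post. Grip it by the rim across the row (fingers open about 60 mm); along the row the gap to its neighbours is 16 mm.
- bench_rack: White plastic rack, fixed, any yaw, 62 mm wide (x), 184 long plus a narrow tongue (y -93 to +107), top 13 mm over the worktop. Origin: on the worktop under the middle of the row of four 33 mm pockets, at y = +69 (place 1), +23, -23, -69 mm (place 4); pocket floor 6 mm over the worktop, 11 mm of a mount exposed. Black index post (12 mm thick, top at 33) on the tongue at y = +98, beside place 1.
- rinse_rack: Bare metal rack, fixed, any yaw, empty, 62 mm wide (x), 198 long (y -95 to +103): plate with four 40 mm holes, top at 16 mm, over a lower plate. Origin: on the worktop under the middle of the row; holes at y = +69 (place 1), +23, -23, -69 mm (place 4). A seated mount's underside is 9 mm over the worktop. Carrying loop (49 mm wide, top at 51 mm) across the row at y = +98, beside place 1.
- cabinet_front (a point): Foot of the front face of the tall beige drawer cabinet that stands behind the work, midway along it. The face reaches 0.26 m to either side (along y) and 0.83 m up: keep the gripper and wrist on the robot's side of it. It does not move.

How it is judged:
By the outcome, as a careful person would: the job done as asked, in the order asked, and still so for the second after the job is handed in, with the robot touching nothing.
It also fails if it takes over 120 s, if anything falls off the work surface, if the arm or the gripper's body presses on something with over 40 N, if the wrist force passes 120 N, or if a joint passes its speed limit or range.

## Working session

There is one attempt and no reset: what is moved stays moved. The work goes in short steps, Python scripts to look and compute and a tool call to move; the robot and the scene stay as the last step left them, time stands still between calls to the robot, and variables do not carry over. Pictures are saved under pics/ and viewed, at most 14 in all, crops included, and the job is handed in when it is done.

Besides the shell and the picture viewer there is one more tool, called after "Request:" in YAML: its name, and indented under it one key for each argument. step_arm: Moves the arm, as the interface text tells. Shifts and turns lie within -1 to 1; 1 stands for 20 mm of shift or 8 degrees of turn. Its arguments: {"type":"object","properties":{"increments":{"type":"array"},"grip":{"type":"number"},"squeeze":{"type":"number"}},"required":["increments"]}

```bash
mkdir -p pics
python3 - <<'E'
from cell import robot
import cv2,numpy as np
for c in("top","side"):
    im=robot.capture(c); cv2.imwrite(f"pics/{c}0.png",im[:,:,::-1])
    p=robot.camera_params(c); print(c,{k:np.round(v,3).tolist() for k,v in p.items()})
    for t in("mount_1","bench_rack","rinse_rack","cabinet_front"):
        for d in robot.place_of(c,t)[:6]: print(t,round(d["score"],2),np.round(d["at"],1))
print({k:np.round(v,3).tolist() for k,v in robot.sense().items()})
E
```

```text
top {'fx': 464.844, 'fy': 464.844, 'cx': 259.687, 'cy': 186.41, 'rvec': [2.165, -2.127, 0.178], 'tvec': [-49.356, 539.234, 1245.436]}
mount_1 0.67 [ 487.1 -216.7    4.3]
mount_1 0.59 [ 479.8 -170.     3.4]
mount_1 0.51 [ 488.6 -263.5    4.1]
mount_1 0.4 [ 474.1 -124.9    5.9]
bench_rack 0.66 [ 482.3 -195.1   -1. ]
rinse_rack 0.65 [4.885e+02 1.582e+02 4.000e-01]
rinse_rack 0.17 [643.6 -14.5   1. ]
cabinet_front 0.86 [644.7 -12.8   1.5]
side {'fx': 391.161, 'fy': 391.161, 'cx': 246.447, 'cy': 195.657, 'rvec': [0.217, -2.712, 1.387], 'tvec': [520.656, 103.843, 936.726]}
mount_1 0.64 [ 481.7 -168.3    7.8]
mount_1 0.64 [ 485.  -215.5    5.4]
mount_1 0.49 [ 474.5 -124.4    5.7]
mount_1 0.43 [ 485.4 -263.9    7.3]
bench_rack 0.98 [ 4.853e+02 -1.921e+02 -1.000e-01]
cabinet_front 0.64 [643.5 -14.8  -2.6]
{'clock': 0.5, 'joints': [-1.127, 0.238, -0.014, 1.319, 0.0, 1.571], 'dq': [-0.001, -0.002, 0.0, 0.0, 0.001, -0.001], 'tau': [-0.0, -53.816, 34.648, 0.004, 0.0, 0.0], 'ee_pos': [225.392, -474.085, 242.252], 'ee_rot': [-3.064, -0.691, 0.0], 'wrist_force': [0.454, -0.203, -0.726], 'ft_torque': [0.009, 0.049, -0.014], 'gripper_force': 0.0, 'width': 1.0}
```

```bash
python3 -c "
import cv2
a=cv2.imread('pics/top0.png');b=cv2.imread('pics/side0.png')
cv2.imwrite('pics/top0b.png',cv2.resize(a,(800,600)))"
```

```text
(no output)
```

View pics/top0.png

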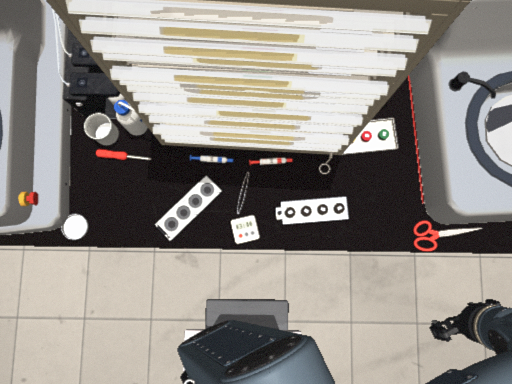

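View pics/side0.png

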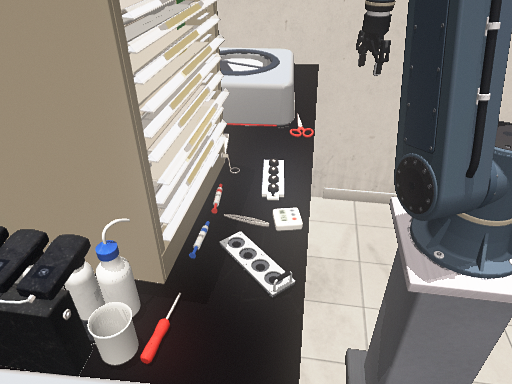

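The top view shows the white rack at about (313,210), with its index post at the left end (279,212). The rinsing rack is at (188,208). The side view puts its carrying loop at (283,278), which is the lower-left end (165,235) in the top view. So in both racks place 1 is the +y end. Next I'll refine the rack poses by matching outlines.

```bash
cat > h.py <<'E'
from cell import robot
import cv2,numpy as np
from scipy.optimize import minimize
from scipy.spatial.transform import Rotation as R
def proj(c,P):
    p=robot.camera_params(c);K=np.array([[p["fx"],0,p["cx"]],[0,p["fy"],p["cy"]],[0,0,1]],float)
    return cv2.projectPoints(np.asarray(P,float).reshape(-1,1,3),np.array(p["rvec"],float),np.array(p["tvec"],float),K,None)[0][:,0]
def loc(q,P):
    x,y,a=q;P=np.asarray(P,float);c,s=np.cos(a),np.sin(a)
    return np.c_[x+c*P[:,0]-s*P[:,1],y+s*P[:,0]+c*P[:,1],P[:,2]]
E
cat > fit.py <<'E'
from h import *
def boxmask(c,q,boxes):
    S=8;m=np.zeros((384*4,512*4),np.uint8)
    for x0,x1,y0,y1,z0,z1 in boxes:
        P=[[x,y,z] for x in(x0,x1) for y in(y0,y1) for z in(z0,z1)]
        h=cv2.convexHull(((proj(c,loc(q,P))+.5)*4).astype(np.float32))
        cv2.fillConvexPoly(m,np.round(h*16).astype(np.int32),255,cv2.LINE_AA,4)
    return cv2.resize(m,(512,384),interpolation=cv2.INTER_AREA)/255.
B={"bench_rack":([482,-194,.09],[(-31,31,-93,93,0,13),(-9,9,93,107,0,13),(-6,6,92,104,13,33)]),
   "rinse_rack":([488,158,.86],[(-31,31,-95,103,0,16)])}
for n,(q0,bx) in B.items():
    reg={}
    for c in("top","side"):
        robot.capture(c); r=robot.outline_of(c,n)
        if r and r[0]["score"]>.3: reg[c]=r[0]["region"].astype(float)
        print(n,c,[round(d["score"],2) for d in r],r[0]["region"].sum() if r else 0)
    if n=="bench_rack":   # mounts are counted as part of the silhouette
        for c in reg:
            reg[c]=cv2.morphologyEx(reg[c],cv2.MORPH_CLOSE,np.ones((15,15)))
    else:
        for c in reg: reg[c]=cv2.morphologyEx(reg[c],cv2.MORPH_CLOSE,np.ones((13,13)))
    for sel in [[c] for c in reg]+[list(reg)]:
        f=lambda q:sum(np.abs(boxmask(c,q,bx)-reg[c]).sum()/reg[c].sum() for c in sel)
        s=np.array([[0,0,0],[12,0,0],[0,12,0],[0,0,.12]])+q0
        r=minimize(f,q0,method="Nelder-Mead",options=dict(initial_simplex=s))
        print(sel,np.round(r.x,3),round(r.fun,3))
    q=r.x
    print(np.round(loc(q,[[0,y,0] for y in(69,23,-23,-69)])[:,:2],1).tolist())
    top=24 if n[0]=="b" else 16
    for c in("top","side"):
        im=cv2.imread(f"pics/{c}0.png") ; k=5
        rad=15 if n[0]=="b" else 20
        t=np.linspace(0,2*np.pi,40)
        u0=proj(c,[[q[0],q[1],0]])[0]; x0,y0=int(u0[0]-55),int(u0[1]-45)
        cr=cv2.resize(im[y0:y0+90,x0:x0+110],None,fx=k,fy=k,interpolation=cv2.INTER_CUBIC)
        for y in(69,23,-23,-69):
            u=proj(c,loc(q,np.c_[rad*np.cos(t),y+rad*np.sin(t),0*t+top]))
            cv2.polylines(cr,[np.round((u+.5-[x0,y0])*k).astype(np.int32)],True,(0,255,0) if y<60 else (0,0,255),1)
        cv2.imwrite(f"pics/fit_{n}_{c}.png",cr)
E
python3 fit.py; python3 -c "
import cv2,numpy as np
for i,n in enumerate(('bench_rack','rinse_rack')):
  a=[cv2.resize(cv2.imread(f'pics/fit_{n}_{c}.png'),(400,327)) for c in('top','side')]
  cv2.imwrite(f'pics/fit{i}.png',np.hstack(a))
cv2.imwrite('pics/fitall.png',np.vstack([cv2.resize(cv2.imread(f'pics/fit{i}.png'),(733,300)) for i in(0,1)]))"
```

```text
bench_rack top [0.97] 1017
bench_rack side [0.67] 454
['top'] [ 4.80836e+02 -1.91085e+02  9.50000e-02] 0.099
['side'] [ 4.81739e+02 -1.93896e+02  9.50000e-02] 0.082
['top', 'side'] [ 4.81193e+02 -1.91867e+02  1.00000e-01] 0.186
[[474.3, -123.2], [478.9, -169.0], [483.5, -214.8], [488.1, -260.5]]
rinse_rack top [0.64] 1687
rinse_rack side [0.59] 1954
['top'] [484.573 157.968   0.802] 0.044
['side'] [485.6   150.797   0.801] 0.125
['top', 'side'] [484.903 157.305   0.803] 0.197
[[435.3, 205.2], [468.4, 173.3], [501.4, 141.3], [534.5, 109.4]]
```

View pics/fitall.png

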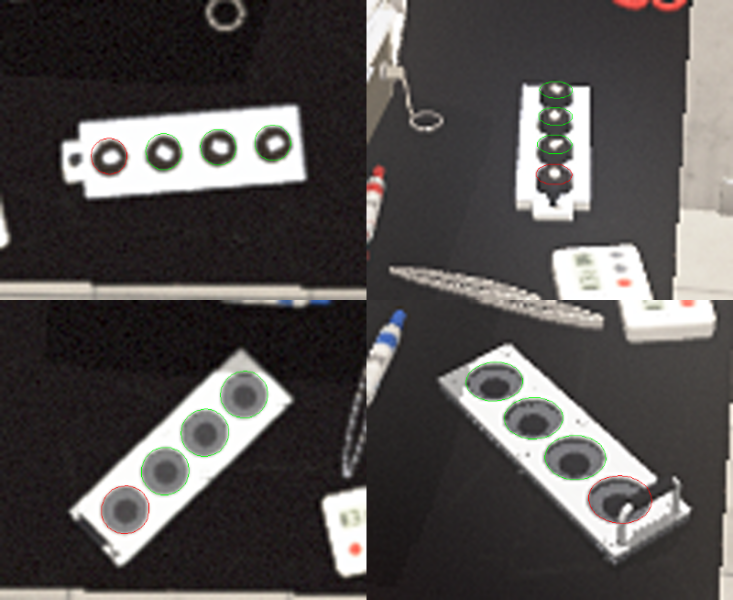

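```bash
cat >> h.py <<'E'
QB=(481.2,-192.,.097);QR=(484.6,157.7,.802)
Y=(69,23,-23,-69)
def rem(rack,i,z):
    q=QB if rack=="b" else QR
    x,y,_=loc(q,[[0,Y[i-1],0]])[0];s=robot.sense()
    Rc=R.from_rotvec(s["ee_rot"]);a=q[2]
    Rt=R.from_matrix(np.array([[-np.sin(a),np.cos(a),0],[np.cos(a),np.sin(a),0],[0,0,-1]]).T.T)
    Rt=R.from_matrix(np.column_stack([[-np.sin(a),np.cos(a),0],[np.cos(a),np.sin(a),0],[0,0,-1]]))
    d=np.array([x,y,z])-s["ee_pos"]
    print(rack,i,"turn/8deg",np.round(np.degrees((Rc.inv()*Rt).as_rotvec())/8,2),"shift/20 now",np.round(Rc.inv().apply(d)/20,2),"after turn",np.round(Rt.inv().apply(d)/20,2),"t",round(s["clock"],2),"pos",np.round(s["ee_pos"],1),"w",round(s["width"],3))
E
sed -i '/\.T\.T)/d' h.py
python3 -c "
from h import *
rem('b',1,100)"
```

```text
b 1 turn/8deg [-0.   -0.   -8.77] shift/20 now [ 18.78 -10.49   7.11] after turn [16.25 14.1   7.11] t 0.9 pos [ 225.4 -474.1  242.3] w 0.999
```

Request:
step_arm:
  increments: [0, 0, 0.4, 0, 0, -0.974, 0, 0, 0.4, 0, 0, -0.974, 0, 0, 0.4, 0, 0, -0.974, 0, 0, 0.4, 0, 0, -0.974, 0, 0, 0.4, 0, 0, -0.974, 0, 0, 0.4, 0, 0, -0.974, 0, 0, 0.4, 0, 0, -0.974, 0, 0, 0.4, 0, 0, -0.974, 0, 0, 0.4, 0, 0, -0.974, 0.9, 0.8, 0.2, 0, 0, 0, 0.9, 0.8, 0.2, 0, 0, 0, 0.9, 0.8, 0.2, 0, 0, 0]
  grip: 60

```text
clock: 2.4
ee_pos: [268.3, -415.2, 158.2]
ee_rot: [2.112, 2.326, 0.0]
wrist_force: [-0.2, 1.0, 0.4]
width: 0.702
gripper_force: 0.0
```

Request:
step_arm:
  increments: [0.9, 0.8, 0.2, 0, 0, 0, 0.9, 0.8, 0.2, 0, 0, 0, 0.9, 0.8, 0.2, 0, 0, 0, 0.9, 0.8, 0.2, 0, 0, 0, 0.9, 0.8, 0.2, 0, 0, 0, 0.9, 0.8, 0.2, 0, 0, 0, 0.9, 0.8, 0.2, 0, 0, 0, 0.9, 0.8, 0.2, 0, 0, 0, 0.9, 0.8, 0.2, 0, 0, 0, 0.9, 0.8, 0.2, 0, 0, 0, 0.9, 0.8, 0.2, 0, 0, 0, 0.9, 0.8, 0.2, 0, 0, 0]

```text
clock: 3.9
ee_pos: [438.6, -181.5, 110.2]
ee_rot: [2.111, 2.326, 0.0]
wrist_force: [0.6, -0.7, -0.6]
width: 0.699
gripper_force: 0.0
```

```bash
python3 -c "
from h import *
rem('b',1,60)"
```

```text
b 1 turn/8deg [0. 0. 0.] shift/20 now [2.72 2.07 2.51] after turn [2.72 2.07 2.51] t 3.9 pos [ 438.6 -181.5  110.2] w 0.699
```

Request:
step_arm:
  increments: [0.9, 0.69, 0.8, 0, 0, 0, 0.91, 0.69, 0.8, 0, 0, 0, 0.91, 0.69, 0.9, 0, 0, 0, 0, 0, 0.5, 0, 0, 0, 0, 0, 0, 0, 0, 0]

```text
clock: 4.53
ee_pos: [473.3, -124.1, 49.8]
ee_rot: [-2.11, -2.326, 0.001]
wrist_force: [-0.0, -0.2, 0.1]
width: 0.706
gripper_force: 0.0
```

```bash
python3 -c "
from h import *
rem('b',1,27)
o=[]
for c in('top','side'):
  im=robot.capture(c)[:,:,::-1]
  u=proj(c,[[475,-135,20]])[0].astype(int)
  o.append(cv2.resize(im[u[1]-40:u[1]+40,u[0]-40:u[0]+40],(400,400),interpolation=cv2.INTER_CUBIC))
cv2.imwrite('pics/g1.png',np.hstack(o))"
```

```text
b 1 turn/8deg [-0.01 -0.    0.  ] shift/20 now [0.03 0.07 1.14] after turn [0.03 0.06 1.14] t 4.53 pos [ 473.3 -124.1   49.8] w 0.706
```

View pics/g1.png

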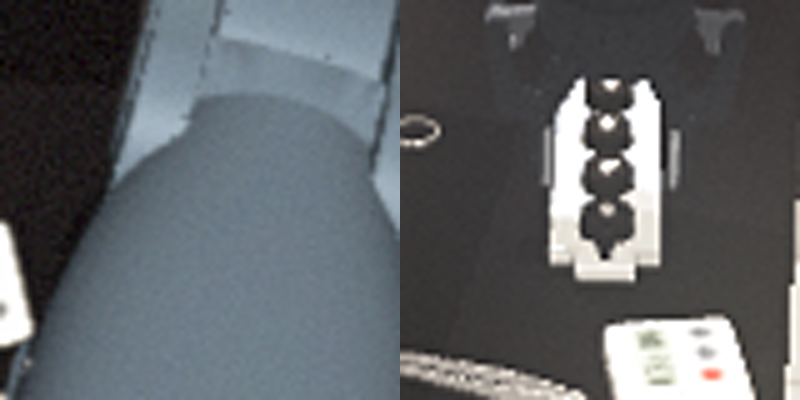

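The side view shows the pads at (546,155) and (674,155), straddling the row and centred on mount 1 to within about 1 mm. I'll descend and close.

Request:
step_arm:
  increments: [0.03, 0.06, 0.5, 0, 0, 0, 0, 0, 0.4, 0, 0, 0, 0, 0, 0.2, 0, 0, 0, 0, 0, 0, 0, 0, 0]

```text
clock: 5.12
ee_pos: [474.9, -123.2, 27.9]
ee_rot: [-2.111, -2.326, 0.001]
wrist_force: [-0.6, 0.2, -0.0]
width: 0.706
gripper_force: 0.0
```

Request:
step_arm:
  increments: [0, 0, 0, 0, 0, 0, 0, 0, 0, 0, 0, 0, 0, 0, 0, 0, 0, 0, 0, 0, 0, 0, 0, 0, 0, 0, 0, 0, 0, 0, 0, 0, 0, 0, 0, 0]
  grip: 20
  squeeze: 30

```text
clock: 5.88
ee_pos: [475.4, -123.3, 28.7]
ee_rot: [2.111, 2.326, 0.001]
wrist_force: [-1.5, 1.0, 6.4]
width: 0.33
gripper_force: 29.4
```

Request:
step_arm:
  increments: [0, 0, -0.3, 0, 0, 0, 0, 0, -0.6, 0, 0, 0, 0, 0, -1, 0, 0, 0, 0, 0, -1, 0, 0, 0, 0, 0, -1, 0, 0, 0, 0, 0, 0, 0, 0, 0]

```text
clock: 6.62
ee_pos: [476.3, -123.5, 108.0]
ee_rot: [2.109, 2.324, 0.003]
wrist_force: [-0.4, -0.2, -0.0]
width: 0.325
gripper_force: 29.6
```

```bash
python3 -c "
from h import *
rem('r',1,100)
im=robot.capture('side')[:,:,::-1]
u=proj('side',[[475,-135,60]])[0].astype(int)
cv2.imwrite('pics/g2.png',cv2.resize(im[u[1]-45:u[1]+45,u[0]-45:u[0]+45],(540,540),interpolation=cv2.INTER_CUBIC))"
```

```text
r 1 turn/8deg [ 0.02  0.01 -5.05] shift/20 now [16.58 -0.46  0.38] after turn [12.93 10.39  0.4 ] t 6.62 pos [ 476.3 -123.5  108. ] w 0.325
```

View pics/g2.png

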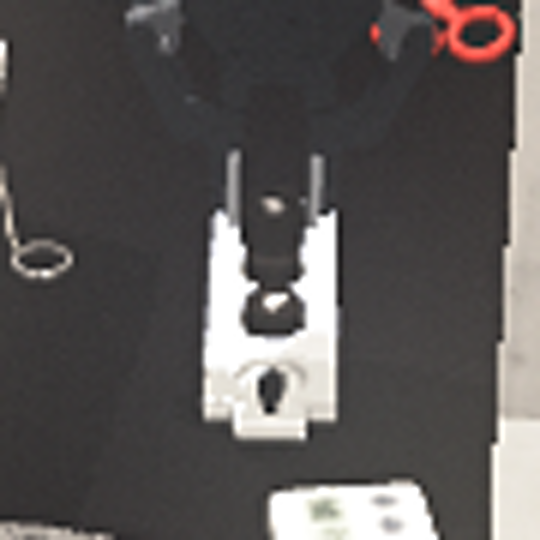

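Mount 1 is held at (273,205), between pads at (234,185) and (317,185), and its pocket at (270,387) is empty. I'll carry it over.

Request:
step_arm:
  increments: [0, 0, 0, 0, 0, -0.84, 0, 0, 0, 0, 0, -0.84, 0, 0, 0, 0, 0, -0.84, 0, 0, 0, 0, 0, -0.84, 0, 0, 0, 0, 0, -0.84, 0, 0, 0, 0, 0, -0.84, 0.92, 0.74, 0, 0, 0, 0, 0.92, 0.74, 0, 0, 0, 0, 0.92, 0.74, 0, 0, 0, 0, 0.92, 0.74, 0, 0, 0, 0, 0.92, 0.74, 0, 0, 0, 0, 0.92, 0.74, 0, 0, 0, 0]

```text
clock: 8.18
ee_pos: [457.0, 18.1, 105.4]
ee_rot: [-1.18, -2.91, 0.001]
wrist_force: [-0.4, -0.6, -0.4]
width: 0.33
gripper_force: 29.6
```

Request:
step_arm:
  increments: [0.92, 0.74, 0, 0, 0, 0, 0.92, 0.74, 0, 0, 0, 0, 0.92, 0.74, 0, 0, 0, 0, 0.92, 0.74, 0, 0, 0, 0, 0.92, 0.74, 0, 0, 0, 0, 0.92, 0.74, 0, 0, 0, 0, 0.92, 0.74, 0, 0, 0, 0, 0.92, 0.74, 0, 0, 0, 0, 0, 0, 0, 0, 0, 0]

```text
clock: 9.3
ee_pos: [434.0, 205.7, 105.5]
ee_rot: [-1.177, -2.912, 0.001]
wrist_force: [-0.5, -0.5, -0.3]
width: 0.323
gripper_force: 29.7
```

```bash
python3 -c "
from h import *
rem('r',1,45)"
```

```text
r 1 turn/8deg [-0.01 -0.    0.01] shift/20 now [-0.04  0.04  3.02] after turn [-0.04  0.04  3.02] t 9.3 pos [434.  205.7 105.5] w 0.323
```

Request:
step_arm:
  increments: [-0.04, 0.04, 0.8, 0, 0, 0, 0, 0, 0.8, 0, 0, 0, 0, 0, 0.8, 0, 0, 0, 0, 0, 0.6, 0, 0, 0, 0, 0, 0, 0, 0, 0]

```text
clock: 9.93
ee_pos: [435.0, 204.1, 45.4]
ee_rot: [-1.18, -2.91, 0.002]
wrist_force: [0.7, -0.5, -0.3]
width: 0.327
gripper_force: 29.7
```

```bash
python3 -c "
from h import *
rem('r',1,32)
s=robot.sense();print(s['wrist_force'])
im=robot.capture('side')[:,:,::-1]
u=proj('side',[[450,190,30]])[0].astype(int)
cv2.imwrite('pics/g3.png',cv2.resize(im[u[1]-60:u[1]+60,u[0]-60:u[0]+60],(600,600),interpolation=cv2.INTER_CUBIC))"
```

```text
r 1 turn/8deg [-0.01 -0.01 -0.01] shift/20 now [0.06 0.06 0.67] after turn [0.06 0.06 0.67] t 9.93 pos [435.  204.1  45.4] w 0.327
[ 0.74340468 -0.4784779  -0.31553753]
```

View pics/g3.png

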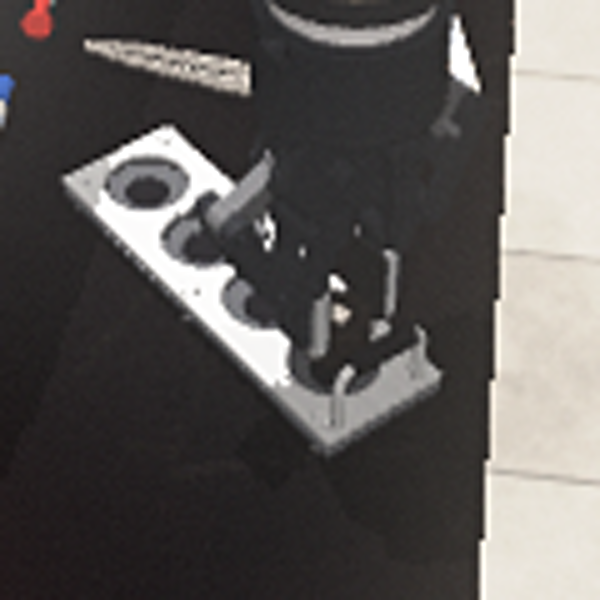

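The mount, at about (343,330), sits over the hole (centre about (340,365)), just inside the loop posts at (342,395) and (418,345). I'll lower it gently.

Request:
step_arm:
  increments: [0.06, 0.06, 0.2, 0, 0, 0, 0, 0, 0.2, 0, 0, 0, 0, 0, 0.1, 0, 0, 0, 0, 0, 0, 0, 0, 0]

```text
clock: 10.48
ee_pos: [435.5, 206.5, 36.2]
ee_rot: [-1.18, -2.911, 0.0]
wrist_force: [0.8, 0.8, -0.8]
width: 0.325
gripper_force: 29.7
```

Request:
step_arm:
  increments: [0, 0, 0.1, 0, 0, 0, 0, 0, 0.05, 0, 0, 0, 0, 0, 0, 0, 0, 0]

```text
clock: 10.85
ee_pos: [435.6, 206.5, 33.3]
ee_rot: [-1.18, -2.911, 0.0]
wrist_force: [-0.0, 0.5, -0.9]
width: 0.328
gripper_force: 29.7
```

Request:
step_arm:
  increments: [0, 0, 0.06, 0, 0, 0, 0, 0, 0, 0, 0, 0]

```text
clock: 11.1
ee_pos: [435.6, 206.5, 32.1]
ee_rot: [-1.18, -2.911, 0.0]
wrist_force: [0.1, 0.5, -1.2]
width: 0.33
gripper_force: 29.7
```

Request:
step_arm:
  increments: [0, 0, 0.05, 0, 0, 0, 0, 0, 0, 0, 0, 0]

```text
clock: 11.35
ee_pos: [435.7, 206.6, 31.7]
ee_rot: [1.18, 2.911, 0.001]
wrist_force: [-1.6, -1.4, 8.0]
width: 0.325
gripper_force: 30.5
```

Request:
step_arm:
  increments: [0, 0, 0, 0, 0, 0, 0, 0, 0, 0, 0, 0, 0, 0, 0, 0, 0, 0, 0, 0, -0.4, 0, 0, 0, 0, 0, -1, 0, 0, 0, 0, 0, -1, 0, 0, 0, 0, 0, -1, 0, 0, 0]
  grip: 60

```text
clock: 12.22
ee_pos: [435.7, 206.5, 100.3]
ee_rot: [1.18, 2.911, 0.001]
wrist_force: [0.0, 0.7, 0.1]
width: 0.699
gripper_force: 0.0
```

```bash
python3 -c "
from h import *
rem('b',2,60)"
```

```text
b 2 turn/8deg [ 0.   -0.    5.04] shift/20 now [-14.63 -11.98   2.01] after turn [-18.9    0.33   2.01] t 12.22 pos [435.7 206.5 100.3] w 0.699
```

Request:
step_arm:
  increments: [0, 0, 0, 0, 0, 0.84, 0, 0, 0, 0, 0, 0.84, 0, 0, 0, 0, 0, 0.84, 0, 0, 0, 0, 0, 0.84, 0, 0, 0, 0, 0, 0.84, 0, 0, 0, 0, 0, 0.84, -1, 0, 0, 0, 0, 0, -1, 0, 0, 0, 0, 0, -1, 0, 0, 0, 0, 0, -1, 0, 0, 0, 0, 0, -1, 0, 0, 0, 0, 0, -1, 0, 0, 0, 0, 0]

```text
clock: 13.72
ee_pos: [447.4, 86.5, 99.7]
ee_rot: [2.111, 2.326, 0.001]
wrist_force: [0.1, 0.3, 0.2]
width: 0.709
gripper_force: 0.0
```

Request:
step_arm:
  increments: [-1, 0, 0, 0, 0, 0, -1, 0, 0, 0, 0, 0, -1, 0, 0, 0, 0, 0, -1, 0, 0, 0, 0, 0, -1, 0, 0, 0, 0, 0, -1, 0, 0, 0, 0, 0, -1, 0, 0, 0, 0, 0, -1, 0, 0, 0, 0, 0, -1, 0, 0, 0, 0, 0, -1, 0.1, 0, 0, 0, 0, -1, 0.1, 0, 0, 0, 0, -1, 0.1, 0, 0, 0, 0]

```text
clock: 15.22
ee_pos: [476.8, -152.2, 99.4]
ee_rot: [2.111, 2.326, 0.0]
wrist_force: [0.4, -1.2, 0.2]
width: 0.705
gripper_force: 0.0
```

Request:
step_arm:
  increments: [-0.9, 0, 0.5, 0, 0, 0, 0, 0, 0.8, 0, 0, 0, 0, 0, 0.7, 0, 0, 0, 0, 0, 0, 0, 0, 0]

```text
clock: 15.72
ee_pos: [477.2, -168.9, 57.7]
ee_rot: [-2.109, -2.325, 0.002]
wrist_force: [-0.8, 1.2, -0.3]
width: 0.706
gripper_force: 0.0
```

```bash
python3 -c "
from h import *
rem('b',2,28)"
```

```text
b 2 turn/8deg [-0.02 -0.01  0.  ] shift/20 now [-0.02  0.09  1.49] after turn [-0.02  0.09  1.49] t 15.72 pos [ 477.2 -168.9   57.7] w 0.706
```

Request:
step_arm:
  increments: [0, 0.09, 0.6, 0, 0, 0, 0, 0, 0.6, 0, 0, 0, 0, 0, 0.28, 0, 0, 0, 0, 0, 0, 0, 0, 0]

```text
clock: 16.23
ee_pos: [479.7, -168.8, 29.0]
ee_rot: [-2.11, -2.326, 0.001]
wrist_force: [-0.0, 0.1, 0.1]
width: 0.702
gripper_force: 0.0
```

Request:
step_arm:
  increments: [0, 0, 0, 0, 0, 0, 0, 0, 0, 0, 0, 0, 0, 0, 0, 0, 0, 0, 0, 0, 0, 0, 0, 0, 0, 0, 0, 0, 0, 0]
  grip: 20

```text
clock: 16.85
ee_pos: [480.3, -169.0, 30.0]
ee_rot: [2.111, 2.326, 0.001]
wrist_force: [-0.2, 1.6, 6.4]
width: 0.321
gripper_force: 29.3
```

Request:
step_arm:
  increments: [0, 0, -0.3, 0, 0, 0, 0, 0, -0.6, 0, 0, 0, 0, 0, -1, 0, 0, 0, 0, 0, -1, 0, 0, 0, 0, 0, -0.8, 0, 0, 0, 0, 0, 0, 0, 0, 0]

```text
clock: 17.6
ee_pos: [480.9, -169.3, 105.1]
ee_rot: [2.109, 2.325, 0.002]
wrist_force: [-0.1, 0.2, -1.4]
width: 0.323
gripper_force: 29.6
```

```bash
python3 -c "
from h import *
rem('r',2,100)"
```

```text
r 2 turn/8deg [ 0.01  0.01 -5.05] shift/20 now [17.13  1.02  0.24] after turn [12.38 11.88  0.25] t 17.6 pos [ 480.9 -169.3  105.1] w 0.323
```

Request:
step_arm:
  increments: [0, 0, 0, 0, 0, -0.84, 0, 0, 0, 0, 0, -0.84, 0, 0, 0, 0, 0, -0.84, 0, 0, 0, 0, 0, -0.84, 0, 0, 0, 0, 0, -0.84, 0, 0, 0, 0, 0, -0.84, 1, 0.96, 0, 0, 0, 0, 1, 0.96, 0, 0, 0, 0, 1, 0.96, 0, 0, 0, 0, 1, 0.96, 0, 0, 0, 0, 1, 0.96, 0, 0, 0, 0, 1, 0.96, 0, 0, 0, 0]

```text
clock: 19.1
ee_pos: [473.7, -1.8, 103.0]
ee_rot: [-1.18, -2.911, 0.0]
wrist_force: [-0.9, 0.1, -0.2]
width: 0.328
gripper_force: 29.6
```

Request:
step_arm:
  increments: [1, 0.96, 0, 0, 0, 0, 1, 0.96, 0, 0, 0, 0, 1, 0.96, 0, 0, 0, 0, 1, 0.96, 0, 0, 0, 0, 1, 0.96, 0, 0, 0, 0, 1, 0.96, 0, 0, 0, 0, 0.38, 0.36, 0.5, 0, 0, 0, 0, 0, 1, 0, 0, 0, 0, 0, 0.8, 0, 0, 0, 0, 0, 0, 0, 0, 0]

```text
clock: 20.35
ee_pos: [466.4, 173.1, 55.9]
ee_rot: [-1.179, -2.909, 0.004]
wrist_force: [0.9, -0.4, -0.9]
width: 0.327
gripper_force: 29.6
```

```bash
python3 -c "
from h import *
rem('r',2,33)"
```

```text
r 2 turn/8deg [-0.02 -0.01 -0.01] shift/20 now [-0.04  0.08  1.14] after turn [-0.04  0.08  1.14] t 20.35 pos [466.4 173.1  55.9] w 0.327
```

Request:
step_arm:
  increments: [-0.04, 0.08, 0.5, 0, 0, 0, 0, 0, 0.3, 0, 0, 0, 0, 0, 0.15, 0, 0, 0, 0, 0, 0.1, 0, 0, 0, 0, 0, 0, 0, 0, 0]

```text
clock: 20.98
ee_pos: [469.4, 174.6, 36.5]
ee_rot: [-1.18, -2.911, -0.0]
wrist_force: [-0.6, -0.2, 0.2]
width: 0.32
gripper_force: 29.6
```

Request:
step_arm:
  increments: [0, 0, 0.05, 0, 0, 0, 0, 0, 0, 0, 0, 0]

```text
clock: 21.22
ee_pos: [469.4, 174.6, 35.6]
ee_rot: [1.18, 2.912, 0.0]
wrist_force: [-0.1, 0.0, -0.2]
width: 0.321
gripper_force: 29.6
```

Request:
step_arm:
  increments: [0, 0, 0.05, 0, 0, 0, 0, 0, 0, 0, 0, 0]

```text
clock: 21.48
ee_pos: [469.3, 174.6, 34.5]
ee_rot: [-1.18, -2.911, -0.0]
wrist_force: [0.6, -0.1, -0.3]
width: 0.322
gripper_force: 29.6
```

Request:
step_arm:
  increments: [0, 0, 0.06, 0, 0, 0, 0, 0, 0, 0, 0, 0]

```text
clock: 21.72
ee_pos: [469.3, 174.6, 33.2]
ee_rot: [-1.18, -2.911, 0.0]
wrist_force: [0.2, -0.1, -0.9]
width: 0.324
gripper_force: 29.6
```

Request:
step_arm:
  increments: [0, 0, 0.06, 0, 0, 0, 0, 0, 0, 0, 0, 0]

```text
clock: 21.98
ee_pos: [469.4, 174.6, 32.9]
ee_rot: [1.18, 2.911, 0.001]
wrist_force: [-2.8, -1.2, 11.5]
width: 0.325
gripper_force: 30.9
```

Contact came at the expected height of 33 mm, so mount 2 is seated. I'll release it.

Request:
step_arm:
  increments: [0, 0, 0, 0, 0, 0, 0, 0, 0, 0, 0, 0, 0, 0, 0, 0, 0, 0, 0, 0, -0.4, 0, 0, 0, 0, 0, -1, 0, 0, 0, 0, 0, -1, 0, 0, 0, 0, 0, -1, 0, 0, 0]
  grip: 60

```text
clock: 22.85
ee_pos: [469.4, 174.6, 101.2]
ee_rot: [1.18, 2.911, 0.0]
wrist_force: [0.9, 0.7, 0.6]
width: 0.703
gripper_force: 0.0
```

```bash
python3 -c "
from h import *
rem('b',3,60)"
```

```text
b 3 turn/8deg [ 0.   -0.    5.04] shift/20 now [-14.06 -13.49   2.06] after turn [-19.45  -1.19   2.06] t 22.85 pos [469.4 174.6 101.2] w 0.703
```

Request:
step_arm:
  increments: [0, 0, 0, 0, 0, 0.84, 0, 0, 0, 0, 0, 0.84, 0, 0, 0, 0, 0, 0.84, 0, 0, 0, 0, 0, 0.84, 0, 0, 0, 0, 0, 0.84, 0, 0, 0, 0, 0, 0.84, -1, 0, 0, 0, 0, 0, -1, 0, 0, 0, 0, 0, -1, 0, 0, 0, 0, 0, -1, 0, 0, 0, 0, 0, -1, 0, 0, 0, 0, 0, -1, 0, 0, 0, 0, 0]

```text
clock: 24.35
ee_pos: [481.1, 54.5, 100.6]
ee_rot: [2.111, 2.326, 0.001]
wrist_force: [-0.2, 0.1, 0.6]
width: 0.701
gripper_force: 0.0
```

Request:
step_arm:
  increments: [-1, -0.1, 0, 0, 0, 0, -1, -0.1, 0, 0, 0, 0, -1, -0.1, 0, 0, 0, 0, -1, -0.1, 0, 0, 0, 0, -1, -0.1, 0, 0, 0, 0, -1, -0.1, 0, 0, 0, 0, -1, -0.1, 0, 0, 0, 0, -1, -0.1, 0, 0, 0, 0, -1, -0.1, 0, 0, 0, 0, -1, -0.1, 0, 0, 0, 0, -1, -0.1, 0, 0, 0, 0, -1, -0.1, 0, 0, 0, 0]

```text
clock: 25.85
ee_pos: [480.4, -186.9, 100.5]
ee_rot: [2.111, 2.326, 0.0]
wrist_force: [0.4, -0.2, -0.5]
width: 0.706
gripper_force: 0.0
```

Request:
step_arm:
  increments: [-1, 0, 0.2, 0, 0, 0, -0.45, 0, 0.5, 0, 0, 0, 0, 0, 0.8, 0, 0, 0, 0, 0, 0.5, 0, 0, 0, 0, 0, 0, 0, 0, 0]

```text
clock: 26.48
ee_pos: [482.5, -214.5, 59.1]
ee_rot: [-2.11, -2.325, 0.001]
wrist_force: [0.8, 0.7, 0.1]
width: 0.705
gripper_force: 0.0
```

```bash
python3 -c "
from h import *
rem('b',3,28)
im=robot.capture('side')[:,:,::-1]
u=proj('side',[[470,0,30]])[0].astype(int)
cv2.imwrite('pics/g4.png',cv2.resize(im[140:310,200:330],(459,600),interpolation=cv2.INTER_CUBIC))"
```

```text
b 3 turn/8deg [-0.01 -0.01  0.  ] shift/20 now [-0.03  0.05  1.55] after turn [-0.03  0.04  1.55] t 26.48 pos [ 482.5 -214.5   59.1] w 0.705
```

View pics/g4.png

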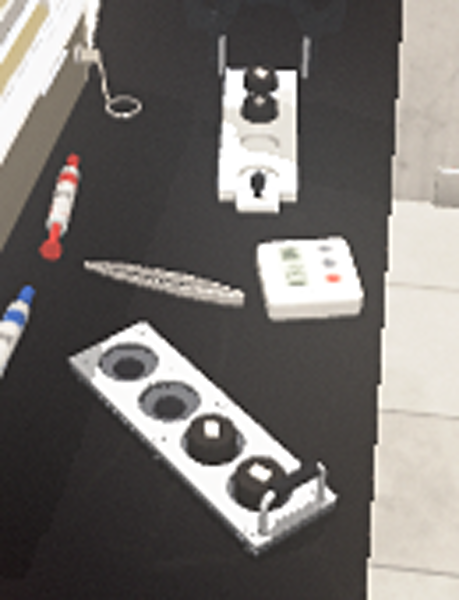

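Mounts 1 and 2 are seated face up in the two holes next to the loop, at (262,478) and (212,438). Mounts 3 and 4 are still in the white rack at (260,106) and (261,80). I'll grasp mount 3.

Request:
step_arm:
  increments: [0, 0.05, 0.6, 0, 0, 0, 0, 0, 0.6, 0, 0, 0, 0, 0, 0.32, 0, 0, 0, 0, 0, 0, 0, 0, 0]

```text
clock: 27.02
ee_pos: [483.7, -214.5, 29.0]
ee_rot: [-2.11, -2.326, 0.001]
wrist_force: [0.1, 0.1, 0.1]
width: 0.705
gripper_force: 0.0
```

Request:
step_arm:
  increments: [0, 0, 0, 0, 0, 0, 0, 0, 0, 0, 0, 0, 0, 0, 0, 0, 0, 0, 0, 0, 0, 0, 0, 0, 0, 0, 0, 0, 0, 0]
  grip: 20

```text
clock: 27.65
ee_pos: [484.5, -214.9, 30.2]
ee_rot: [2.111, 2.326, 0.001]
wrist_force: [-1.2, 1.1, 7.1]
width: 0.327
gripper_force: 29.4
```

Request:
step_arm:
  increments: [0, 0, -0.3, 0, 0, 0, 0, 0, -0.6, 0, 0, 0, 0, 0, -1, 0, 0, 0, 0, 0, -1, 0, 0, 0, 0, 0, -0.8, 0, 0, 0, 0, 0, 0, 0, 0, 0]

```text
clock: 28.4
ee_pos: [485.0, -215.2, 105.3]
ee_rot: [2.109, 2.324, 0.001]
wrist_force: [0.3, 0.6, -0.6]
width: 0.322
gripper_force: 29.6
```

```bash
python3 -c "
from h import *
rem('r',3,100)"
```

```text
r 3 turn/8deg [ 0.01  0.02 -5.05] shift/20 now [17.68  2.53  0.25] after turn [11.83 13.39  0.27] t 28.4 pos [ 485.  -215.2  105.3] w 0.322
```

Request:
step_arm:
  increments: [0, 0, 0, 0, 0, -0.84, 0, 0, 0, 0, 0, -0.84, 0, 0, 0, 0, 0, -0.84, 0, 0, 0, 0, 0, -0.84, 0, 0, 0, 0, 0, -0.84, 0, 0, 0, 0, 0, -0.84, 0.9, 1, 0, 0, 0, 0, 0.9, 1, 0, 0, 0, 0, 0.9, 1, 0, 0, 0, 0, 0.9, 1, 0, 0, 0, 0, 0.9, 1, 0, 0, 0, 0, 0.9, 1, 0, 0, 0, 0]

```text
clock: 29.9
ee_pos: [489.8, -52.6, 103.2]
ee_rot: [-1.18, -2.911, 0.0]
wrist_force: [-0.0, -0.1, -0.8]
width: 0.325
gripper_force: 29.6
```

Request:
step_arm:
  increments: [0.9, 1, 0, 0, 0, 0, 0.9, 1, 0, 0, 0, 0, 0.9, 1, 0, 0, 0, 0, 0.9, 1, 0, 0, 0, 0, 0.9, 1, 0, 0, 0, 0, 0.9, 1, 0, 0, 0, 0, 0.9, 1, 0, 0, 0, 0, 0.13, 0.39, 0.5, 0, 0, 0, 0, 0, 1, 0, 0, 0, 0, 0, 0.8, 0, 0, 0, 0, 0, 0, 0, 0, 0]

```text
clock: 31.28
ee_pos: [499.6, 141.3, 56.0]
ee_rot: [-1.18, -2.909, 0.003]
wrist_force: [-0.0, 0.4, -0.5]
width: 0.324
gripper_force: 29.6
```

```bash
python3 -c "
from h import *
rem('r',3,33)"
```

```text
r 3 turn/8deg [-0.02 -0.01 -0.01] shift/20 now [-0.04  0.07  1.15] after turn [-0.04  0.07  1.15] t 31.27 pos [499.6 141.3  56. ] w 0.324
```

Request:
step_arm:
  increments: [-0.02, 0, 0.5, 0, 0, 0, 0, 0, 0.3, 0, 0, 0, 0, 0, 0.15, 0, 0, 0, 0, 0, 0.1, 0, 0, 0, 0, 0, 0.1, 0, 0, 0, 0, 0, 0, 0, 0, 0]

```text
clock: 32.02
ee_pos: [501.0, 141.9, 34.7]
ee_rot: [-1.18, -2.911, -0.0]
wrist_force: [-0.0, 0.2, -0.9]
width: 0.327
gripper_force: 29.6
```

Request:
step_arm:
  increments: [0, 0, 0.06, 0, 0, 0, 0, 0, 0, 0, 0, 0]

```text
clock: 32.28
ee_pos: [501.0, 141.9, 33.5]
ee_rot: [-1.18, -2.911, -0.0]
wrist_force: [0.1, -0.2, -0.1]
width: 0.323
gripper_force: 29.6
```

Request:
step_arm:
  increments: [0, 0, 0.06, 0, 0, 0, 0, 0, 0, 0, 0, 0]

```text
clock: 32.52
ee_pos: [501.2, 141.9, 33.1]
ee_rot: [1.18, 2.911, 0.001]
wrist_force: [-3.3, -0.8, 10.1]
width: 0.324
gripper_force: 30.7
```

Mount 3 is seated, with contact at 33.1 mm. I'll release it and go for mount 4.

Request:
step_arm:
  increments: [0, 0, 0, 0, 0, 0, 0, 0, 0, 0, 0, 0, 0, 0, 0, 0, 0, 0, 0, 0, -0.4, 0, 0, 0, 0, 0, -1, 0, 0, 0, 0, 0, -1, 0, 0, 0, 0, 0, -1, 0, 0, 0]
  grip: 60

```text
clock: 33.4
ee_pos: [501.1, 141.9, 101.4]
ee_rot: [1.18, 2.911, 0.0]
wrist_force: [0.8, 0.2, 0.4]
width: 0.701
gripper_force: 0.0
```

```bash
python3 -c "
from h import *
rem('b',4,60)"
```

```text
b 4 turn/8deg [ 0.   -0.    5.04] shift/20 now [-13.54 -14.91   2.07] after turn [-19.97  -2.61   2.07] t 33.4 pos [501.1 141.9 101.4] w 0.701
```

Request:
step_arm:
  increments: [0, 0, 0, 0, 0, 0.84, 0, 0, 0, 0, 0, 0.84, 0, 0, 0, 0, 0, 0.84, 0, 0, 0, 0, 0, 0.84, 0, 0, 0, 0, 0, 0.84, 0, 0, 0, 0, 0, 0.84, -1, -0.2, 0, 0, 0, 0, -1, -0.1, 0, 0, 0, 0, -1, -0.1, 0, 0, 0, 0, -1, -0.1, 0, 0, 0, 0, -1, -0.1, 0, 0, 0, 0, -1, -0.1, 0, 0, 0, 0]

```text
clock: 34.9
ee_pos: [498.3, 19.4, 100.6]
ee_rot: [2.109, 2.329, -0.0]
wrist_force: [-0.9, 0.3, 0.2]
width: 0.703
gripper_force: 0.0
```

Request:
step_arm:
  increments: [-1, -0.15, 0, 0, 0, 0, -1, -0.15, 0, 0, 0, 0, -1, -0.15, 0, 0, 0, 0, -1, -0.15, 0, 0, 0, 0, -1, -0.15, 0, 0, 0, 0, -1, -0.15, 0, 0, 0, 0, -1, -0.15, 0, 0, 0, 0, -1, -0.15, 0, 0, 0, 0, -1, -0.15, 0, 0, 0, 0, -1, -0.15, 0, 0, 0, 0, -1, -0.15, 0, 0, 0, 0, -1, -0.15, 0, 0, 0, 0]

```text
clock: 36.4
ee_pos: [485.9, -222.7, 100.4]
ee_rot: [-2.111, -2.327, -0.0]
wrist_force: [-0.1, 0.3, 0.0]
width: 0.701
gripper_force: 0.0
```

Request:
step_arm:
  increments: [-1, -0.06, 0, 0, 0, 0, -0.95, -0.06, 0.4, 0, 0, 0, 0, 0, 0.9, 0, 0, 0, 0, 0, 0.7, 0, 0, 0, 0, 0, 0, 0, 0, 0]

```text
clock: 37.02
ee_pos: [486.7, -259.9, 58.9]
ee_rot: [-2.109, -2.325, 0.001]
wrist_force: [-0.4, 0.4, -0.1]
width: 0.698
gripper_force: 0.0
```

```bash
python3 -c "
from h import *
rem('b',4,28)"
```

```text
b 4 turn/8deg [-0.02 -0.01  0.  ] shift/20 now [-0.04  0.06  1.54] after turn [-0.04  0.06  1.54] t 37.02 pos [ 486.7 -259.9   58.9] w 0.698
```

Request:
step_arm:
  increments: [-0.03, 0.04, 0.6, 0, 0, 0, 0, 0, 0.6, 0, 0, 0, 0, 0, 0.32, 0, 0, 0, 0, 0, 0, 0, 0, 0]

```text
clock: 37.52
ee_pos: [488.0, -260.6, 29.3]
ee_rot: [-2.11, -2.326, 0.0]
wrist_force: [0.4, 0.6, -0.6]
width: 0.697
gripper_force: 0.0
```

Request:
step_arm:
  increments: [0, 0, 0, 0, 0, 0, 0, 0, 0, 0, 0, 0, 0, 0, 0, 0, 0, 0, 0, 0, 0, 0, 0, 0, 0, 0, 0, 0, 0, 0]
  grip: 20

```text
clock: 38.15
ee_pos: [488.7, -261.0, 30.5]
ee_rot: [2.111, 2.326, 0.0]
wrist_force: [-1.6, 0.2, 5.6]
width: 0.326
gripper_force: 29.4
```

Request:
step_arm:
  increments: [0, 0, -0.3, 0, 0, 0, 0, 0, -0.6, 0, 0, 0, 0, 0, -1, 0, 0, 0, 0, 0, -1, 0, 0, 0, 0, 0, -0.8, 0, 0, 0, 0, 0, 0, 0, 0, 0]

```text
clock: 38.9
ee_pos: [489.2, -261.3, 105.5]
ee_rot: [2.109, 2.324, 0.001]
wrist_force: [0.6, 0.2, -1.2]
width: 0.324
gripper_force: 29.6
```

```bash
python3 -c "
from h import *
rem('r',4,100)"
```

```text
r 4 turn/8deg [ 0.01  0.02 -5.05] shift/20 now [18.25  4.03  0.26] after turn [11.28 14.9   0.28] t 38.9 pos [ 489.2 -261.3  105.5] w 0.324
```

Request:
step_arm:
  increments: [0, 0, 0, 0, 0, -0.84, 0, 0, 0, 0, 0, -0.84, 0, 0, 0, 0, 0, -0.84, 0, 0, 0, 0, 0, -0.84, 0, 0, 0, 0, 0, -0.84, 0, 0, 0, 0, 0, -0.84, 0.75, 0.99, 0, 0, 0, 0, 0.75, 0.99, 0, 0, 0, 0, 0.75, 0.99, 0, 0, 0, 0, 0.75, 0.99, 0, 0, 0, 0, 0.75, 0.99, 0, 0, 0, 0, 0.75, 0.99, 0, 0, 0, 0]

```text
clock: 40.4
ee_pos: [506.2, -112.0, 103.3]
ee_rot: [-1.18, -2.911, 0.0]
wrist_force: [-0.3, 0.9, -0.7]
width: 0.32
gripper_force: 29.6
```

Request:
step_arm:
  increments: [0.75, 0.99, 0, 0, 0, 0, 0.75, 0.99, 0, 0, 0, 0, 0.75, 0.99, 0, 0, 0, 0, 0.75, 0.99, 0, 0, 0, 0, 0.75, 0.99, 0, 0, 0, 0, 0.75, 0.99, 0, 0, 0, 0, 0.75, 0.99, 0, 0, 0, 0, 0.75, 0.99, 0, 0, 0, 0, 0.75, 0.99, 0.5, 0, 0, 0, 0, 0, 1, 0, 0, 0, 0, 0, 0.8, 0, 0, 0, 0, 0, 0, 0, 0, 0]

```text
clock: 41.9
ee_pos: [532.4, 108.9, 56.5]
ee_rot: [-1.179, -2.909, 0.003]
wrist_force: [0.4, 0.9, 0.3]
width: 0.325
gripper_force: 29.6
```

```bash
python3 -c "
from h import *
rem('r',4,33.5)"
```

```text
r 4 turn/8deg [-0.02 -0.01 -0.01] shift/20 now [-0.04  0.1   1.15] after turn [-0.04  0.09  1.15] t 41.9 pos [532.4 108.9  56.5] w 0.325
```

Request:
step_arm:
  increments: [-0.02, 0.02, 0.5, 0, 0, 0, 0, 0, 0.3, 0, 0, 0, 0, 0, 0.15, 0, 0, 0, 0, 0, 0.1, 0, 0, 0, 0, 0, 0.1, 0, 0, 0, 0, 0, 0, 0, 0, 0]

```text
clock: 42.65
ee_pos: [534.2, 109.0, 34.9]
ee_rot: [-1.18, -2.912, -0.0]
wrist_force: [-0.2, 0.4, -0.2]
width: 0.319
gripper_force: 29.6
```

Request:
step_arm:
  increments: [0, 0, 0.06, 0, 0, 0, 0, 0, 0, 0, 0, 0]

```text
clock: 42.9
ee_pos: [534.2, 109.0, 33.7]
ee_rot: [-1.18, -2.912, -0.0]
wrist_force: [-1.0, -0.4, -0.5]
width: 0.321
gripper_force: 29.6
```

Request:
step_arm:
  increments: [0, 0, 0.05, 0, 0, 0, 0, 0, 0, 0, 0, 0]

```text
clock: 43.15
ee_pos: [534.3, 109.1, 33.5]
ee_rot: [1.18, 2.911, 0.001]
wrist_force: [-2.3, 0.1, 7.6]
width: 0.324
gripper_force: 30.5
```

Seated. I'll release it, retreat upward and move away so the cameras can see.

Request:
step_arm:
  increments: [0, 0, 0, 0, 0, 0, 0, 0, 0, 0, 0, 0, 0, 0, 0, 0, 0, 0, 0, 0, -0.4, 0, 0, 0, 0, 0, -1, 0, 0, 0, 0, 0, -1, 0, 0, 0, 0, 0, -1, 0, 0, 0, 0, 0, -1, 0, 0, 0, -1, -1, -0.5, 0, 0, 0, -1, -1, -0.5, 0, 0, 0, -1, -1, 0, 0, 0, 0]
  grip: 60

```text
clock: 44.52
ee_pos: [536.0, 23.4, 142.1]
ee_rot: [1.179, 2.91, 0.001]
wrist_force: [0.2, 0.6, -0.9]
width: 0.702
gripper_force: 0.0
```

Request:
step_arm:
  increments: [-1, -1, 0, 0, 0, 0, -1, -1, 0, 0, 0, 0, -1, -1, 0, 0, 0, 0, -1, -1, 0, 0, 0, 0, -1, -1, 0, 0, 0, 0, -1, -1, 0, 0, 0, 0, -1, -1, 0, 0, 0, 0, -1, -1, 0, 0, 0, 0, -1, -1, 0, 0, 0, 0, -1, -1, 0, 0, 0, 0, 0, 0, 0, 0, 0, 0]

```text
clock: 45.9
ee_pos: [539.8, -260.3, 141.0]
ee_rot: [1.183, 2.91, -0.0]
wrist_force: [0.4, 0.8, -0.1]
width: 0.705
gripper_force: 0.0
```

```bash
python3 -c "
from h import *
rem('b',4,100)
o=[]
for c in('top','side'):
  im=robot.capture(c)[:,:,::-1]
  for d in robot.place_of(c,'mount_1'): print(c,round(d['score'],2),np.round(d['at'],1))
  u=proj(c,[[485,158,20]])[0].astype(int)
  o.append(cv2.resize(im[u[1]-45:u[1]+45,u[0]-45:u[0]+45],(400,400),interpolation=cv2.INTER_CUBIC))
print(np.round(loc(QR,[[0,y,9] for y in Y]),1).tolist())
cv2.imwrite('pics/g5.png',np.hstack(o))"
```

```text
b 4 turn/8deg [0.   0.   5.02] shift/20 now [ 1.85 -1.83  2.05] after turn [ 0.23 -2.59  2.05] t 45.9 pos [ 539.8 -260.3  141. ] w 0.705
top 0.57 [534.  111.6   8.9]
top 0.43 [504.  139.2   9.1]
top 0.41 [469.1 171.7   8.1]
top 0.39 [439.5 206.8   7.2]
side 0.74 [438.5 204.8   9.4]
side 0.7 [473.3 174.2  10.9]
side 0.68 [500.1 138.9   9. ]
side 0.66 [532.9 103.5   7.3]
[[435.0, 205.7, 9.0], [468.1, 173.7, 9.0], [501.1, 141.7, 9.0], [534.2, 109.7, 9.0]]
```

View pics/g5.png

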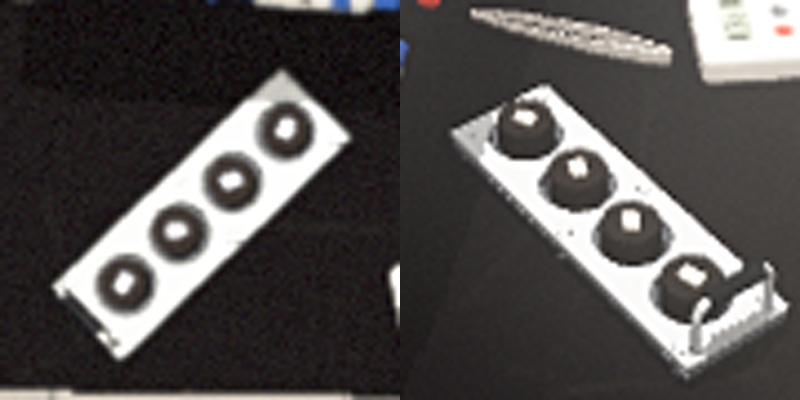

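All four mounts sit face up and level in their holes: top crop (127,283), (179,232), (232,181) and (287,129). They are centred and the arm is clear, so I'll hand in.

```bash
python3 -c "
from cell import robot
print(robot.hand_in())"
```

```text
the job is handed in; nothing more can be done
None
```

I moved all four mounts into the rinsing rack in order (the index-post mount next to the loop) and handed the job in at about 46 s; the last pictures show all four face up and fully down.

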